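# Cock the bench rivet striker on its hair-trigger catch

## Task

Make the spring striker on the bench ready for its next rivet: draw its arm back by the red knob until it has gone past the catch, then ease it slowly forward until it hangs on the catch, and only then let go. Once drawn, the arm must never snap forward, not even the last few millimetres (3 cm a second at the knob is already too fast), nor be hauled hard against the rubber stop behind the catch. Leave everything else on the bench standing where it is.

Things in the scene. Friction and masses are not known exactly. Their poses are not given: they have to be found in the camera images.
- striker: Green base of the spring striker, fixed to the bench, 260 x 320 mm, 14 mm thick. Origin: centre of its underside; z up. On it a steel die (54 mm high), the arm's pivot, the arm, and the catch. Apart from the knob (96 mm) and the pivot (66 mm) nothing on it is higher than the die.
- pivot (a point): Top of the arm's upright pivot, 66 mm above the bench, at x = +90 mm, y = 0 of the base. The steel arm (20 mm wide, 152 mm long, top 50 mm above the bench) swings level about it. Its direction in the base's frame, counter-clockwise from +x seen from above, is 2.5416 rad + striker_arm: at rest towards -x and +y, swinging towards -y as it is drawn.
- knob: Red upright round knob on the arm, free to turn on its stem, 24 mm diameter, 46 mm high, its axis 115 mm from the pivot. Origin: centre of its underside, 50 mm above the bench. The spring pulls it with 4.6 N at rest, up to 8.5 N drawn back.
- striker_arm (a joint): Angle of the arm, rad: 0 at rest with the hammer head at the die, growing as it is drawn back. The spring's torque back to rest is 0.35 x (1.5 + angle) N m.
- catch: Catch: a black curved track on the base and, clamped somewhere along it, a steel bracket with a brass pawl and black rubber stop (top 42 mm above the bench). Origin on the pivot's axis, fixed to the base, so it does not tell the bracket's place: the arm hangs on the pawl at 1.00 to 1.24 rad, to be felt or seen. 1.5 N on the pawl's red tail, the hair trigger, fires it. Bears 12 N.
- pin (a point): Lower end of the steel pin under the arm's tip, 145 mm from the pivot, 8 mm diameter. Drawn back, it pushes the light sprung pawl aside (about 1 N) and the pawl snaps in behind it; 5 mm (0.034 rad) past the hanging place it meets the rubber stop, which yields 1 mm per 4 N. Eased forward from there, it comes to hang on the pawl.
- rivet_tin: Bystander: round aluminium tin of brass rivets, 48 mm across, 26 mm high, standing on the striker's base behind the die. Origin: on its axis, at its underside.
- spool: Bystander: navy thread spool, 48 mm across, 66 mm high. Origin: on its axis, at its underside.
- eye_jar: Bystander: amber glass jar of toy eyes, 64 mm across, 85 mm high. Origin: on its axis, at its underside.
- mallet: Bystander: hammer with a wooden handle lying on the bench. Origin: near its middle.
- stuffing_rod: Bystander: stuffing rod with a dark wooden handle, 240 mm long, lying on the bench. Origin: near its middle.
- hoof_form: Bystander: brown turned hoof form, 68 mm across its foot, 95 mm high, standing. Origin: on its axis, at its underside.
- cup: Bystander: white cup, 72 mm across, 80 mm high. Origin: on its axis, at its underside.

How it is judged:
On the way, in this order (a step that is already met when the one before it is completed fails the run):
1. the arm is drawn well back from its rest by the knob (value of joint striker_arm above 0.5 rad and contact force between knob and the fingers above 1 N), for 0.05 s.
2. the arm hangs on the catch by itself, the knob let go (value of joint striker_arm above 0.96 rad and contact force between knob and the fingers below 0.05 N and velocity of joint striker_arm between -0.1 and 0.1 rad/s), for 0.3 s.
At the end, for the whole second after the job is handed in: The striker's arm hangs still on the catch, drawn back between 0.96 and 1.28 rad, moving under 0.05 rad/s, with nothing holding the knob (value of joint striker_arm between 0.96 and 1.28 rad and velocity of joint striker_arm between -0.05 and 0.05 rad/s); the robot touches nothing.
It fails at once if the drawn arm snapped forward: faster than 0.3 rad/s (34 mm/s at the knob) while more than 0.3 rad back (value of joint striker_arm above 0.3 rad and velocity of joint striker_arm below -0.3 rad/s).
It fails at once if the arm flew forward (faster than 3 rad/s) (velocity of joint striker_arm below -3 rad/s).
It fails at once if the arm struck the catch or pressed on its stop with more than 12 N (contact force between striker and catch above 12 N).
It fails at once if a bystander was shifted by more than 30 mm (distance of any of rivet_tin, spool, eye_jar, mallet, stuffing_rod, hoof_form, cup from where it was at the start of the episode above 0.03 m).
It also fails if it takes over 72 s, if anything falls off the work surface, if the arm or the gripper's body presses on something with over 40 N, if the wrist force passes 120 N, or if a joint passes its speed limit or range.

## Robot

A 7-joint arm with a two-finger parallel gripper is mounted at the origin on the work surface. World frame = base frame: x ahead of the robot, y to its left, z up, the work surface at z = 0. Lengths are in m, angles in rad, forces in N, time in s.
With the tool pointing down it reaches from about 0.4 to 0.85 m from the base axis. Payload 6.9 kg.
Tool frame: the origin (TCP) lies midway between the tips of the shut fingers; the grasp point (between the pads) lies behind it (ctrl.pinch_z is the z of the grasp point in the tool frame, in m); z points along the fingers, y is the direction in which the jaws open and shut (so a half turn about z gives the same grasp; the last joint's range is limited). The gripper opens to 85 mm and grips with 20 to 120 N. Pads are 22 mm wide; open, the fingers measure 114 mm over their backs; the gripper's body (76 mm by 85 mm) begins 54 mm behind the grasp point. The pads swing forward as they close: fully open they stand 13 mm farther back than shut.
Start: joints at [1.248, 0.507, -0.238, 1.5, 0.126, 1.149, -0.155], TCP at [0.26, -0.568, 0.231] pointing down, gripper open.
Joint ranges: [-3.08, 3.08], [-0.24, 2.05], [-1.43, 1.35], [0, 2.5], [-1.52, 4.66], [0.17, 1.96], [-2.89, 2.89]. Speed limits (rad/s): [2.39, 2.39, 3.14, 3.14, 3.14, 3.14, 3.14].

## Interface

Orientations are given as a unit quaternion [w, x, y, z].
In Python, from station import ctrl, get_state, vision, ticket, models gives the robot as it stands. Calls block until the motion is done:
- ctrl.movep(position, orientation): joint-space move of the TCP to a pose.
- ctrl.movel(position, frame=None, max_speed=0.15): straight line of the TCP; frame=None keeps the orientation; max_speed is the mean speed in m/s.
- ctrl.set_joints(angles): joint-space move.
- ctrl.ungrasp() and ctrl.close_gripper(force=None): open the fingers fully, or close them until they stop; force is the grip in N (None keeps the last).
- ctrl.pause(seconds).
- ctrl.ik(position, orientation): joint angles nearest the present ones, or None.
- get_state(): the state.
- vision.grab_frame(name): name is "scene" or "top" or "wrist"; returns (picture, depth): 384x512x3 uint8, blue, green, red; 384x512 float32, m along the optical axis (not along the pixel's ray), 0 where there is no reading.
- vision.camera_info(name): a dict with "mtx" (3x3 intrinsics, pixels), "dist_coeffs" ([k1, k2, p1, p2, k3] as OpenCV has them; the pictures are not rectified), "R" (3x3) and "t" (3): a world point X has camera coordinates R X + t; the wrist camera has in their place "hand_eye" (4x4, takes a point from camera to tool coordinates, whose origin is the TCP and whose axes are the flange's). Camera axes: x right, y down, z forward; pixel columns grow to the right and rows downward; lengths in m; the calibration is good to about 2 mm. A picture is of the moment at which its call begins: read the wrist's pose just before it. camera_info takes no time and is no camera call.
A pose or a line that the arm cannot do raises ctrl.Unreachable and nothing moves.
- ticket.close_job(): hands the job in, once; it reports no verdict.
Trained networks look in the newest picture that a camera, given by its name, has taken for a name from the list of things; names that differ only in an ending like _2 or _b are one class to them, and where a whole thing is asked for, a point or a joint stands for the part that bears it (a point fixed in the world has none). Each returns a list of dicts, best first, with "p" (0 to 1); they miss things now and then, are a little off and sometimes report something else, mostly with a low value. They report only what shows in the picture. A call takes as long as a camera call.
- models.recognise(camera, target): "point" ([column, row] in pixels, amid what is visible of it).
- models.masks_of(camera, target): "mask" (384x512 bool, what is visible of it) and "point" ([column, row] in pixels, amid what is visible of it).
The state is a dict: "time": time; "qpos": joint angles; "qd": joint speeds; "tau": joint torques, N m; "tcp_pos": TCP position; "eef_rot": TCP orientation; "contact_force": force on the tool from outside, world axes, zero at the start; "wrist_torque": the same for the moment, N m; "width": finger opening in m.
Only numpy, scipy, OpenCV 4.12 (cv2) and the standard library are available. Lean on these libraries where they do the work, as an engineer would, in place of code of your own. Each camera call takes 0.05 s, during which the arm holds its last target. There are 200 camera calls.

## Working session

There is one attempt and no reset: what is moved stays moved. The work goes in short steps, each a Python script; the robot and the scene stay as the last script left them, time stands still between calls to the robot, and variables do not carry over. Pictures are saved under pics/ and viewed, about 8 in all and at most 12, crops included, and the job is handed in when it is done.

```bash
mkdir -p pics; ls; cat > h.py <<'E'
import numpy as np, cv2
from station import ctrl,get_state,vision,ticket,models
def ray(cam,uv):
    i=vision.camera_info(cam); K=np.array(i["mtx"]);d=np.array(i["dist_coeffs"])
    n=cv2.undistortPoints(np.array([[uv]],float),K,d)[0,0]
    return np.array(i["R"]),np.array(i["t"]).ravel(),np.array([n[0],n[1],1.])
def at_depth(cam,uv,z):
    R,t,n=ray(cam,uv); return R.T@(n*z-t)
def at_height(cam,uv,h):
    R,t,n=ray(cam,uv); c=-R.T@t; v=R.T@n; return c+v*(h-c[2])/v[2]
E
python3 - <<'E'
from h import *
s=get_state(); print(s["tcp_pos"],s["eef_rot"],s["width"],ctrl.pinch_z,s["contact_force"])
ims=[]
for c in("top","scene"):
    im,d=vision.grab_frame(c); cv2.imwrite(f"pics/{c}0.png",im); np.save(f"{c}d.npy",d)
    for n in("striker","pivot","knob","catch","pin","rivet_tin","spool","eye_jar","hoof_form","cup","mallet","stuffing_rod"):
        r=models.recognise(c,n)[:2]
        for q in r:
            u=q["point"];z=d[int(u[1]),int(u[0])]
            print(c,n,round(q["p"],2),np.round(u),np.round(at_depth(c,u,z),3) if z>0 else None)
    ims.append(im)
E
```

```text
pics
[ 0.25958365 -0.56799937  0.23044082] [-8.54193863e-04  9.77098021e-01  2.12787883e-01 -2.11912852e-04] 0.08527639822653314 -0.0187 [-0.20610579 -0.51382294  0.49684124]
top striker 0.95 [279. 167.] [ 0.584 -0.117  0.02 ]
top pivot 0.68 [237. 155.] [0.629 0.038 0.027]
top knob 0.5 [261. 172.] [ 0.556 -0.046  0.095]
top catch 0.84 [299. 178.] [ 0.545 -0.191  0.024]
top pin 0.78 [267. 158.] [ 0.613 -0.07   0.046]
top rivet_tin 0.64 [237. 154.] [0.631 0.038 0.03 ]
top rivet_tin 0.18 [263. 172.] [ 0.558 -0.054  0.101]
top spool 0.45 [359. 212.] [ 0.418 -0.401  0.065]
top eye_jar 0.71 [129. 172.] [0.558 0.421 0.083]
top hoof_form 0.66 [357. 162.] [ 0.593 -0.387  0.096]
top cup 0.58 [132. 227.] [0.363 0.427 0.002]
top mallet 0.88 [390. 178.] [ 0.546 -0.533  0.014]
top mallet 0.61 [129. 172.] [0.557 0.422 0.085]
top stuffing_rod 0.63 [107. 217.] [0.397 0.515 0.022]
scene striker 0.86 [213. 242.] [ 0.621 -0.107  0.014]
scene striker 0.45 [357. 161.] [0.338 0.418 0.036]
scene pivot 0.66 [214. 238.] [ 0.608 -0.102  0.015]
scene pivot 0.25 [182. 223.] [ 0.544 -0.2    0.017]
scene catch 0.8 [182. 222.] [ 0.545 -0.2    0.021]
scene pin 0.69 [227. 231.] [ 0.613 -0.061  0.05 ]
scene rivet_tin 0.65 [260. 236.] [0.62  0.035 0.026]
scene spool 0.83 [119. 195.] [ 0.435 -0.403  0.044]
scene eye_jar 0.83 [381. 207.] [0.58  0.412 0.07 ]
scene eye_jar 0.35 [214. 237.] [ 0.603 -0.103  0.012]
scene hoof_form 0.58 [111. 239.] [ 0.619 -0.395  0.062]
scene cup 0.68 [356. 164.] [0.385 0.389 0.07 ]
scene mallet 0.57 [ 70. 242.] [ 0.591 -0.535  0.021]
scene stuffing_rod 0.68 [387. 173.] [0.393 0.513 0.022]
```

```bash
python3 - <<'E'
import cv2,numpy as np
a=cv2.imread("pics/top0.png")[110:230,210:340]; b=cv2.imread("pics/scene0.png")[160:300,150:300]
a=cv2.resize(a,None,fx=3.9,fy=3.9,interpolation=2)[:600];b=cv2.resize(b,None,fx=2,fy=2)
c=np.zeros((600,800,3),np.uint8);c[:a.shape[0],:a.shape[1]]=a;c[:b.shape[0],-b.shape[1]+8:]=b[:,:292] if False else c[:b.shape[0],-b.shape[1]+8:]
cc=cv2.resize(b,(292,272));c[:272,508:800]=cc
cv2.imwrite("pics/c0.png",c)
E
```

```text
(no output)
```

View pics/c0.png

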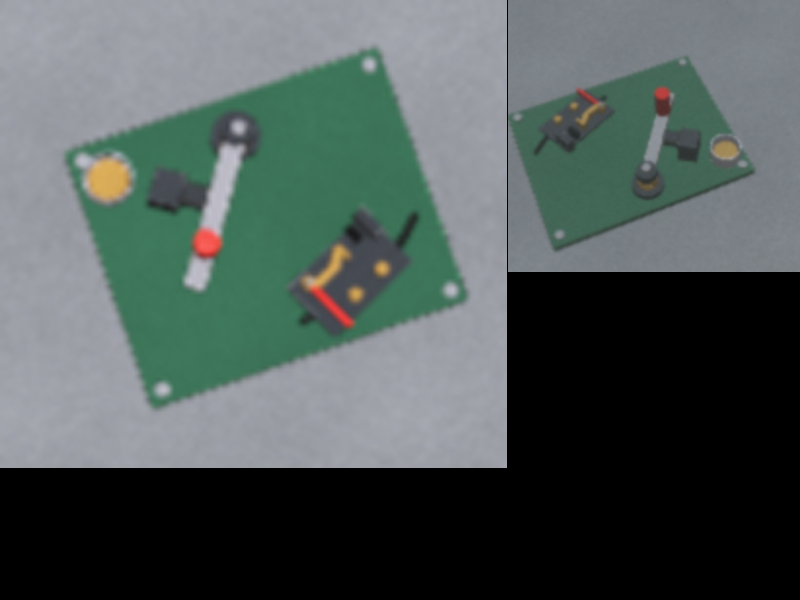

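The top view shows the base turned about 18°, with the pivot at px (271,143), the knob top at (263,172), and the catch bracket around (299,178), pawl hook on its left side. Next I fit the base.

```bash
cat >> h.py <<'E'
from scipy.spatial.transform import Rotation as Rn
def quat(psi):  # tool down, jaw axis (tool y) at world angle psi
    y=np.array([np.cos(psi),np.sin(psi),0]);z=np.array([0,0,-1.]);x=np.cross(y,z)
    q=Rn.from_matrix(np.c_[x,y,z]).as_quat(); return [q[3],q[0],q[1],q[2]]
def wpose():
    s=get_state(); q=s["eef_rot"]; return Rn.from_quat([q[1],q[2],q[3],q[0]]).as_matrix(),np.array(s["tcp_pos"])
def wrist_at(uv,h,R,p):
    i=vision.camera_info("wrist");H=np.array(i["hand_eye"])
    n=cv2.undistortPoints(np.array([[uv]],float),np.array(i["mtx"]),np.array(i["dist_coeffs"]))[0,0]
    c=R@H[:3,3]+p; v=R@H[:3,:3]@np.array([n[0],n[1],1]); return c+v*(h-c[2])/v[2]
E
python3 - <<'E'
from h import *
im=cv2.imread("pics/top0.png");hsv=cv2.cvtColor(im,cv2.COLOR_BGR2HSV)
m=cv2.inRange(hsv,(60,80,40),(95,255,255))
cs,_=cv2.findContours(m,0,1);c=max(cs,key=cv2.contourArea)
w=np.array([at_height("top",p[0],.014)[:2] for p in c])
r=cv2.minAreaRect((w*1000).astype(np.float32));print(r)
hull=cv2.boxPoints(r)/1000;print(hull)
c0=np.array(r[0])/1000
# long edge => y axis
e1=hull[1]-hull[0];e2=hull[2]-hull[1];L=e1 if np.linalg.norm(e1)>np.linalg.norm(e2) else e2
y=L/np.linalg.norm(L); y=y if y[1]>0 else -y; x=np.array([y[1],-y[0]]); th=np.arctan2(x[1],x[0])
piv=c0+.09*x
print("th",th,"piv",piv,"piv seen",at_height("top",(271,143.3),.066))
m=cv2.inRange(hsv,(0,150,120),(8,255,255));m[:,:250]=0;m[:,275:]=0
mm=cv2.moments(m);u=(mm["m10"]/mm["m00"],mm["m01"]/mm["m00"]);k=at_height("top",u,.09)[:2];print("knob",u,k)
print("expected",piv+.115*np.array([np.cos(th+2.5416),np.sin(th+2.5416)]))
for ang in(0,.5,1.1,1.27):
  a=th+2.5416+ang
  K=piv+.115*np.array([np.cos(a),np.sin(a)])
  for s in(1,-1):
    q=ctrl.ik([K[0],K[1],.06],quat(a+s*np.pi/2));print(ang,s,K,None if q is None else np.round(q,2))
E
```

```text
((583.7183837890625, -112.109375), (255.5548858642578, 315.65240478515625), 19.095436096191406)
[[ 0.41134024 -0.00476901]
 [ 0.51460356 -0.30305263]
 [ 0.75609654 -0.21944974]
 [ 0.65283316  0.07883389]]
th 0.3332781 piv [ 0.66876614 -0.08266655] piv seen [ 0.66467205 -0.08393528  0.066     ]
knob (261.27027027027026, 162.9189189189189) [ 0.58958014 -0.0479093 ]
expected [ 0.5578323  -0.05235674]
0 1 [ 0.5578323  -0.05235674] [ 0.14  0.6  -0.14  1.88  0.13  0.67 -1.91]
0 -1 [ 0.5578323  -0.05235674] [ 0.57  0.73 -0.86  1.88  0.72  0.87  0.66]
0.5 1 [ 0.55688124 -0.10925171] [ 0.34  0.62 -0.3   1.86  0.27  0.7  -1.45]
0.5 -1 [ 0.55688124 -0.10925171] [ 0.68  0.75 -0.89  1.86  0.74  0.9   1.24]
1.1 1 [ 0.59143467 -0.1677832 ] [ 0.46  0.68 -0.37  1.73  0.33  0.79 -0.8 ]
1.1 -1 [ 0.59143467 -0.1677832 ] [ 0.87  0.97 -1.23  1.73  0.98  1.2   1.77]
1.27 1 [ 0.60694966 -0.17963935] [ 0.48  0.71 -0.39  1.68  0.34  0.82 -0.63]
1.27 -1 [ 0.60694966 -0.17963935] [ 0.87  0.99 -1.23  1.67  0.99  1.23  1.97]
```

```bash
python3 - <<'E'
from h import *
th=.3333; a=th+2.5416
print(np.round(vision.camera_info("wrist")["hand_eye"],3))
P=[.56,-.08,.30]
ctrl.movep(P,quat(a+np.pi/2))
R,p=wpose(); im,d=vision.grab_frame("wrist"); cv2.imwrite("pics/w1.png",im);np.savez("w1.npz",R=R,p=p,d=d)
for n,h in(("knob",.096),("pivot",.066),("catch",.042),("pin",.04)):
    for q in models.recognise("wrist",n)[:2]: print(n,q["p"],q["point"],wrist_at(q["point"],h,R,p))
s=get_state();print(s["time"],p,s["contact_force"],s["qpos"])
E
```

```text
[[ 0.001 -0.95  -0.311  0.078]
 [ 1.     0.002 -0.001 -0.001]
 [ 0.001 -0.311  0.95  -0.143]
 [ 0.     0.     0.     1.   ]]
knob 0.75 [232.0, 162.4] [ 0.56082116 -0.05242668  0.096     ]
pivot 0.78 [266.4, 105.5] [ 0.60799032 -0.10506509  0.066     ]
catch 0.98 [342.4, 138.3] [ 0.54262964 -0.18704788  0.042     ]
pin 0.82 [234.0, 117.0] [ 0.60324182 -0.06319179  0.04      ]
pin 0.21 [482.6, 52.7] [ 0.6008307  -0.37362236  0.04      ]
3.625 [ 0.55987921 -0.0811506   0.29984374] [ 0.04890356 -0.20674453 -0.10833137] [ 0.31314145  0.37185961 -0.31782094  1.54093518  0.12011036  1.2482006
 -1.86091445]
```

View pics/w1.png

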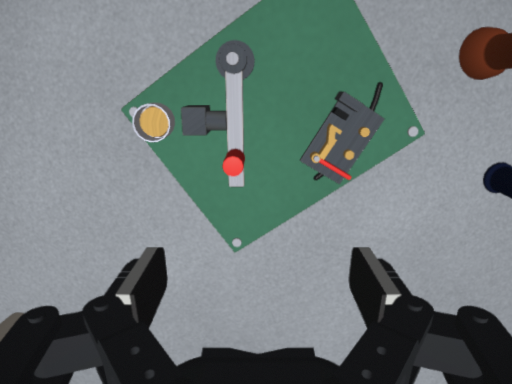

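```bash
python3 - <<'E'
from h import *
f=np.load("w1.npz");R,p,d=f["R"],f["p"],f["d"]
im=cv2.imread("pics/w1.png");hsv=cv2.cvtColor(im,cv2.COLOR_BGR2HSV)
m=cv2.inRange(hsv,(0,150,120),(8,255,255));m[:,:215]=0;m[:,255:]=0;m[180:]=0
ys,xs=np.nonzero(m);print("knob mask",xs.min(),xs.max(),ys.min(),ys.max(),d[160,233])
g=im[45:72,215:255].max(2);yy,xx=np.nonzero(g>150);pv=(xx.mean()+215,yy.mean()+45);print(pv,len(xx))
P=wrist_at((233,58),.066,R,p)[:2];print("piv",P)
print("knob top",wrist_at((232.5,162),.096,R,p))
for n,u in dict(tip=(338,128),stop1=(341,113),stop2=(344,98),hinge=(316,158)).items():
    w=wrist_at(u,.042,R,p)[:2]-P;print(n,np.linalg.norm(w),(np.arctan2(w[1],w[0])-.3333-2.5416)%(2*np.pi))
c=im[40:200,180:400];cv2.imwrite("pics/w1c.png",cv2.resize(c,None,fx=3.6,fy=3.6,interpolation=2))
E
```

```text
knob mask 223 243 156 175 0.3554141
(np.float64(232.0), np.float64(58.0)) 115
piv [ 0.66717581 -0.08283008]
knob top [ 0.56111041 -0.05308959  0.096     ]
tip 0.1498884118063107 1.0090691065732198
stop1 0.14312228107379688 1.1268166683682965
stop2 0.1386238827251382 1.2512106283773416
hinge 0.15565645668599007 0.7098635264064423
```

View pics/w1c.png

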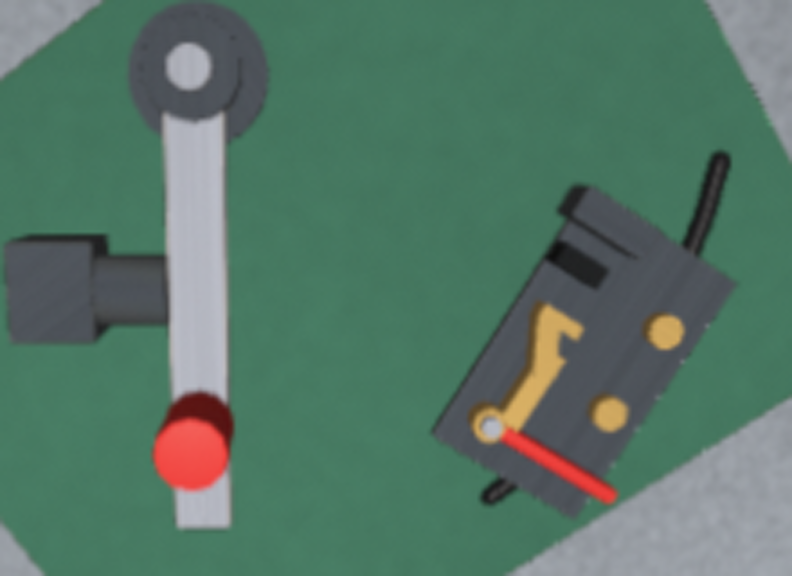

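Pawl hook tip is at crop (565,316) and the rubber stop face at (572,278), so hanging is estimated at about 1.03 rad. Now I grasp the knob with the jaws tangential.

```bash
python3 - <<'E'
from h import *
a=.3333+2.5416; q=quat(a+np.pi/2); K=[.5592,-.0525]
ctrl.movep(K+[.16],q); ctrl.movel(K+[.060],max_speed=.08)
f0=np.array(get_state()["contact_force"])
ctrl.close_gripper(force=40); ctrl.pause(.3)
s=get_state();print(s["time"],s["tcp_pos"],s["width"],f0,s["contact_force"],s["wrist_torque"])
R,p=wpose(); im,d=vision.grab_frame("wrist");cv2.imwrite("pics/w2.png",im)
E
```

```text
6.5417 [ 0.55934124 -0.05221808  0.06019236] 0.023074786423898427 [ 0.41097032 -0.37450576  0.84915461] [-1.45820886  2.14010231  5.74185823] [ 0.38262379  0.24315651 -0.00455384]
```

View pics/w2.png

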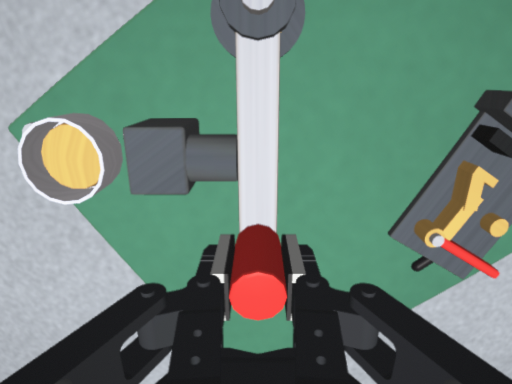

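```bash
cat >> h.py <<'E'
PIV=np.array([.668,-.083]); A0=.3333+2.5416
def go(ang,r,speed=.04):
    a=A0+ang; ctrl.movel([PIV[0]+r*np.cos(a),PIV[1]+r*np.sin(a),.060],frame=quat(a+np.pi/2),max_speed=speed)
def st(show=True):
    s=get_state();v=np.array(s["tcp_pos"])[:2]-PIV;a=np.arctan2(v[1],v[0])%(2*np.pi);F=np.array(s["contact_force"])
    e=np.array([np.cos(a),np.sin(a)]);o=(a-A0,np.hypot(*v),F[:2]@[-e[1],e[0]],F[:2]@e,F[2],s["width"],s["time"])
    if show: print("ang %.4f r %.4f Ft %.2f Fr %.2f Fz %.2f w %.4f t %.2f"%o)
    return o
E
python3 - <<'E'
from h import *
o=st(); r=o[1]
for ang in np.arange(.05,.91,.05):
    if ang<o[0]+.01: continue
    go(ang,r); o=st()
    if abs(o[3])>4: r+=np.clip(o[3]*1e-4,-.001,.001)
    if abs(o[3])>30 or o[2]<-25: print("stop");break
E
```

```text
ang -0.0095 r 0.1129 Ft -1.18 Fr 1.95 Fz 4.17 w 0.0227 t 6.59
ang 0.0411 r 0.1129 Ft -3.80 Fr 1.65 Fz 6.00 w 0.0232 t 6.90
ang 0.0924 r 0.1128 Ft -4.48 Fr 1.35 Fz 4.38 w 0.0229 t 7.19
ang 0.1422 r 0.1128 Ft -4.68 Fr 1.35 Fz 5.02 w 0.0229 t 7.48
ang 0.1920 r 0.1127 Ft -4.55 Fr 0.63 Fz 5.45 w 0.0233 t 7.78
ang 0.2416 r 0.1127 Ft -5.95 Fr -0.01 Fz 5.40 w 0.0232 t 8.07
ang 0.2915 r 0.1126 Ft -4.74 Fr 0.34 Fz 4.95 w 0.0228 t 8.36
ang 0.3410 r 0.1126 Ft -5.97 Fr 0.23 Fz 5.43 w 0.0228 t 8.65
ang 0.3907 r 0.1126 Ft -5.26 Fr 0.31 Fz 5.61 w 0.0228 t 8.94
ang 0.4404 r 0.1125 Ft -5.87 Fr 0.86 Fz 5.55 w 0.0228 t 9.23
ang 0.4898 r 0.1125 Ft -5.47 Fr -0.69 Fz 6.36 w 0.0232 t 9.53
ang 0.5397 r 0.1125 Ft -6.60 Fr -0.63 Fz 6.55 w 0.0228 t 9.82
ang 0.5889 r 0.1124 Ft -5.72 Fr -0.50 Fz 6.92 w 0.0229 t 10.11
ang 0.6384 r 0.1124 Ft -6.24 Fr 0.16 Fz 7.24 w 0.0231 t 10.40
ang 0.6879 r 0.1124 Ft -6.49 Fr -1.26 Fz 7.44 w 0.0228 t 10.69
ang 0.7374 r 0.1124 Ft -6.56 Fr -0.84 Fz 6.99 w 0.0229 t 10.98
ang 0.7873 r 0.1124 Ft -6.03 Fr -0.94 Fz 8.36 w 0.0231 t 11.28
ang 0.8366 r 0.1124 Ft -7.06 Fr -1.26 Fz 7.60 w 0.0232 t 11.57
ang 0.8863 r 0.1124 Ft -7.00 Fr -1.19 Fz 7.88 w 0.0233 t 11.86
```

```bash
cat >> h.py <<'E'
def avg(n=6):
    L=[]
    for _ in range(n): ctrl.pause(.03); L.append(st(False))
    o=np.mean(L,0); print("ang %.4f r %.4f Ft %.2f Fr %.2f Fz %.2f w %.4f t %.2f"%tuple(o)); return o
E
python3 - <<'E'
from h import *
o=avg(); r=o[1]
ang=.894
while ang<1.26:
    ang+=.012 if ang<.97 else .006
    go(ang,r,.015); o=avg()
    if o[2]< -.35*(1.5+o[0])/.113-3.5: print("stop felt");break
E
```

```text
ang 0.8847 r 0.1124 Ft -6.76 Fr -0.57 Fz 8.20 w 0.0230 t 11.97
ang 0.8902 r 0.1124 Ft -7.18 Fr 0.41 Fz 9.78 w 0.0230 t 12.42
ang 0.9007 r 0.1124 Ft -7.87 Fr 0.43 Fz 9.22 w 0.0230 t 12.88
ang 0.9098 r 0.1124 Ft -8.59 Fr 0.38 Fz 10.02 w 0.0229 t 13.33
ang 0.9209 r 0.1124 Ft -8.93 Fr 0.62 Fz 10.29 w 0.0231 t 13.77
ang 0.9328 r 0.1124 Ft -9.03 Fr 0.64 Fz 10.56 w 0.0228 t 14.23
ang 0.9448 r 0.1124 Ft -9.07 Fr 0.72 Fz 10.18 w 0.0228 t 14.67
ang 0.9569 r 0.1124 Ft -9.14 Fr 0.69 Fz 10.63 w 0.0230 t 15.12
ang 0.9621 r 0.1124 Ft -9.00 Fr 0.56 Fz 10.78 w 0.0230 t 15.58
ang 0.9679 r 0.1124 Ft -9.13 Fr 0.49 Fz 10.60 w 0.0229 t 16.02
ang 0.9745 r 0.1124 Ft -8.89 Fr 0.55 Fz 10.60 w 0.0229 t 16.47
ang 0.9819 r 0.1124 Ft -8.40 Fr 0.66 Fz 10.07 w 0.0230 t 16.92
ang 0.9891 r 0.1124 Ft -8.23 Fr 0.47 Fz 10.11 w 0.0230 t 17.38
ang 0.9955 r 0.1124 Ft -7.85 Fr 0.63 Fz 10.43 w 0.0230 t 17.82
ang 1.0015 r 0.1124 Ft -7.88 Fr 0.20 Fz 10.41 w 0.0229 t 18.28
ang 1.0076 r 0.1124 Ft -7.97 Fr 0.30 Fz 10.20 w 0.0229 t 18.72
ang 1.0137 r 0.1124 Ft -8.39 Fr 0.30 Fz 10.11 w 0.0230 t 19.17
ang 1.0197 r 0.1124 Ft -8.17 Fr
[... 156 characters left out ...]
ang 1.0407 r 0.1124 Ft -7.31 Fr 0.18 Fz 9.32 w 0.0231 t 20.97
ang 1.0454 r 0.1124 Ft -7.60 Fr 0.25 Fz 9.74 w 0.0229 t 21.42
ang 1.0513 r 0.1124 Ft -7.51 Fr 0.13 Fz 9.37 w 0.0228 t 21.88
ang 1.0571 r 0.1124 Ft -7.59 Fr 0.44 Fz 9.62 w 0.0230 t 22.33
ang 1.0632 r 0.1124 Ft -7.90 Fr -0.03 Fz 9.87 w 0.0229 t 22.78
ang 1.0691 r 0.1124 Ft -7.83 Fr 0.53 Fz 9.66 w 0.0229 t 23.23
ang 1.0751 r 0.1124 Ft -7.67 Fr -0.24 Fz 10.19 w 0.0228 t 23.67
ang 1.0776 r 0.1124 Ft -9.02 Fr 0.28 Fz 10.69 w 0.0229 t 24.12
ang 1.0798 r 0.1124 Ft -9.95 Fr 0.26 Fz 11.90 w 0.0230 t 24.58
ang 1.0821 r 0.1124 Ft -11.27 Fr 0.76 Fz 12.15 w 0.0228 t 25.03
ang 1.0842 r 0.1124 Ft -12.44 Fr 0.69 Fz 13.16 w 0.0231 t 25.48
stop felt
```

```bash
python3 - <<'E'
from h import *
r=st()[1]
ang=.894+.006*0
# reproduce last commanded angle
ang=.894
while ang<.97: ang+=.012
ang+=.006*22
o=st(); cmd=ang; print("cmd guess",cmd)
cmd=min(cmd,o[0]+.02)
for i in range(60):
    cmd-=.004; go(cmd,r,.005); o=avg(4)
    if o[2]>-1.0: print("hangs");break
    if o[0]<1.015: print("missed?");break
print("cmd",cmd)
E
```

```text
ang 1.0842 r 0.1124 Ft -12.51 Fr 1.17 Fz 13.67 w 0.0231 t 25.56
ang 1.0842 r 0.1124 Ft -12.51 Fr 1.17 Fz 13.67 w 0.0231 t 25.56
cmd guess 1.11
ang 1.0780 r 0.1124 Ft -8.78 Fr 0.47 Fz 11.11 w 0.0230 t 26.15
ang 1.0764 r 0.1124 Ft -8.39 Fr 0.10 Fz 10.52 w 0.0230 t 26.53
ang 1.0738 r 0.1124 Ft -8.18 Fr 0.39 Fz 10.38 w 0.0226 t 26.92
ang 1.0704 r 0.1124 Ft -8.08 Fr -0.23 Fz 10.12 w 0.0230 t 27.30
ang 1.0667 r 0.1124 Ft -7.64 Fr -0.23 Fz 9.95 w 0.0229 t 27.68
ang 1.0627 r 0.1124 Ft -8.09 Fr 0.13 Fz 10.27 w 0.0230 t 28.07
ang 1.0587 r 0.1124 Ft -7.62 Fr 0.17 Fz 10.08 w 0.0230 t 28.45
ang 1.0548 r 0.1124 Ft -7.59 Fr 0.06 Fz 9.62 w 0.0230 t 28.83
ang 1.0509 r 0.1124 Ft -7.88 Fr -0.16 Fz 9.69 w 0.0228 t 29.22
ang 1.0468 r 0.1124 Ft -8.28 Fr 0.05 Fz 9.40 w 0.0230 t 29.60
ang 1.0428 r 0.1124 Ft -7.92 Fr -0.09 Fz 9.68 w 0.0229 t 29.98
ang 1.0400 r 0.1124 Ft -7.68 Fr -0.24 Fz 8.77 w 0.0230 t 30.37
ang 1.0395 r 0.1124 Ft -6.59 Fr -0.32 Fz 8.90 w 0.0230 t 30.75
ang 1.0392 r 0.1124 Ft -5.23 Fr 0.02 Fz 7.84 w 0.0229 t 31.13
ang 1.0387 r 0.1124 Ft -3.70 Fr -0.61 Fz 7.20 w 0.0230 t 31.52
ang 1.0385 r 0.1124 Ft -2.84 Fr -0.56 Fz 6.69 w 0.0230 t 31.90
ang 1.0381 r 0.1124 Ft -1.44 Fr -1.21 Fz 5.43 w 0.0228 t 32.28
ang 1.0375 r 0.1124 Ft -0.07 Fr -1.45 Fz 5.41 w 0.0229 t 32.67
hangs
cmd 1.0321642518248444
```

The arm hangs: at 1.039 rad the load moved over to the pawl and Ft went to about 0. Now I release and lift.

```bash
python3 - <<'E'
from h import *
ctrl.ungrasp(); ctrl.pause(.3); avg()
p=np.array(get_state()["tcp_pos"]); ctrl.movel([p[0],p[1],.17],max_speed=.06)
p=p+0; ctrl.movel([.57,-.10,.30]); ctrl.pause(.3)
R,p=wpose(); im,d=vision.grab_frame("wrist");cv2.imwrite("pics/w3.png",im)
q=models.recognise("wrist","knob")
if q:
    w=wrist_at(q[0]["point"],.09,R,p)[:2]-PIV;print(q[0],np.hypot(*w),(np.arctan2(w[1],w[0])-A0)%(2*np.pi))
s=get_state();print(s["time"],s["contact_force"],s["width"])
E
```

```text
ang 1.0323 r 0.1125 Ft 0.24 Fr 0.43 Fz -0.13 w 0.0854 t 33.77
{'point': [302.7, 180.3], 'p': 0.78} 0.11119425937453536 0.9840348221738981
37.35 [ 0.47232936 -0.52858966  0.06787923] 0.08501897165245209
```

View pics/w3.png

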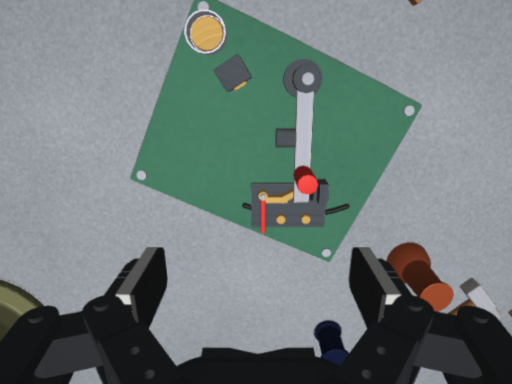

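The arm stays drawn: the knob is at (308,184), and the arm tip lies between the brass pawl (265–292,198) and the stop (322,190). The fingers are clear, so I am handing the job in.

```bash
python3 -c "
from h import *
ticket.close_job()"
```

```text
the job is handed in; nothing more can be done
```

The striker is ready: its arm hangs on the catch with the knob let go, and I handed the job in at about 37 s of the 72 s.

- **Drawing back:** I gripped the knob and drew the arm along its arc. I felt the pawl being pushed aside from about 0.90 to 0.98 rad and the rubber stop at about 1.076 rad. I pressed about 5 N beyond the spring's pull, measured at the knob, against the 12 N limit.
- **Easing forward:** I went forward in steps of about 0.5 mm. At about 1.039 rad the pull on the fingers fell from about 8 N to about 0, so the pawl had taken the load. Only then did I open the fingers and lift clear.
- **Last checks:** The final wrist picture shows the arm hanging between the pawl and the stop, with nothing touching the robot. The force reading was near zero.
- **Bystanders:** The tin stands in its place on the base in the final picture. I did not measure the others again, and the gripper worked only over the striker.
- **One disagreement:** The network's knob point in that picture gave 0.984 rad against 1.039 rad felt. Its point lies about 6 px off the knob's top as I read it from the picture, which could account for the difference; I trust the felt value.

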